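# Lock the rotor for a locked-rotor test

### The arm

A 6-joint arm with a two-finger parallel gripper is mounted at the origin on the work surface. World frame = base frame: x ahead of the robot, y to its left, z up, the work surface at z = 0. Lengths are in m, angles in rad, forces in N, time in s.
With the tool pointing down it reaches from about 0.25 to 0.8 m from the base axis. Payload 3.9 kg.
Tool frame: the origin (TCP) lies between the finger pads; the fingertips stand 11 mm ahead of it and the grasp point (between the pads) lies 8 mm behind it; x points along the fingers, z is the direction in which the jaws open and shut, and the axes are right-handed (so a half turn about x gives the same grasp; the last joint's range is limited). The gripper opens to 85 mm and grips with 20 to 120 N. Pads are 22 mm wide; open, the fingers measure 114 mm over their backs; the gripper's body (76 mm by 85 mm) begins 54 mm behind the grasp point. The pads swing forward as they close: fully open they stand 13 mm farther back than shut.
Start: joints at [-1.35, 0.26, -0.138, 1.173, 0, 1.571], TCP at [0.115, -0.512, 0.218] pointing down, gripper open.
Joint ranges: [-2.78, 2.78], [-0.83, 1.72], [-1.28, 1.37], [-1.9, 2.12], [-1.57, 1.48], [-3.14, 3.14]. Speed limits (rad/s): [2.57, 2.57, 3.14, 3.14, 3.14, 3.14].

### API

Orientations are given as a unit quaternion [w, x, y, z].
In Python, from station import ctrl gives the robot as it stands.
- The arm moves only by the tool play_rows, never from a script. Its argument "deltas" is a list that holds one entry, the list of rows, each a list of 7 numbers: the closure, from -1 (fully open) to 1 (shut), so that 0 is half open, then the shift along the world's x, y, z in m, then the turn, a rotation vector about the world's x, y, z in degrees. In form: [[[gripper, tx, ty, tz, rx, ry, rz], ...]]. A call has 1 to 20 rows; each row shifts and turns the commanded pose from where the row before left it; what a row does not reach is not made up. A row lasts 1/10 s, in which the tool goes at most 50 mm and 8.59 degrees, less where a joint would pass 70% of its speed; a pose out of reach is approached as far as the arm can. A call is refused whole if a number of a shift passes 0.05 or a number of a turn 8.59, either way. A call with a gripper value outside its range is refused whole. The fingers move at their own pace and stop on an object; "squeeze" is the grip in N (left out, the last holds). Time passes only in rows, so rows that do not move let the fingers close. It gives the time, the measured TCP pose, the force and the opening at its end, in the units of the state.
- ctrl.state(): the state, without advancing time (a new reading comes with each control period).
- ctrl.read_camera(name): name is "side" or "top" or "wrist"; returns a dict with "color" (384x512x3 uint8, red, green, blue), "intrinsics" (3x3 intrinsics, pixels), "k1" (the pictures are not rectified: a ray, as slopes to the right and down, at radius r is drawn at 1 + k1 r^2 times it, then the intrinsics apply), "extrinsics" (4x4, takes a point from camera to world coordinates). Camera axes: x right, y down, z forward; pixel columns grow to the right and rows downward; lengths in m; the calibration is good to about 2 mm. A picture is of the moment at which its call begins. There is no depth.
- ctrl.finish_job(): hands the job in, once; it reports no verdict.
Trained networks look in a picture, given as the dict that the camera call returned (one of the last four; its "shot" number tells which), for a name from the list of things; names that differ only in an ending like _2 or _b are one class to them, and where a whole thing is asked for, a point or a joint stands for the part that bears it (a point fixed in the world has none). Each returns a list of dicts, best first, with "score" (0 to 1); they miss things now and then, are a little off and sometimes report something else, mostly with a low value. They report only what shows in the picture. A call takes as long as a camera call. They do not tell look-alikes from the thing itself.
- ctrl.find_in(picture, thing): "box" ([centre column, centre row, width, height] in pixels, round what is visible of it).
The state is a dict: "time_s": time; "joint_positions": joint angles; "joint_velocities": joint speeds; "joint_torque": joint torques, N m; "ee_pos": TCP position; "eef_rot": TCP orientation; "force": force on the tool from outside, world axes, zero at the start; "torque": the same for the moment, N m; "finger_gap": finger opening in m.
Only numpy, scipy, OpenCV 4.12 (cv2) and the standard library are available. Lean on these libraries where they do the work, as an engineer would, in place of code of your own. Each camera call takes 0.05 s, during which the arm holds its last target.

### The job

Get the motor set ready for its locked-rotor test: pick up the square steel lock bar, holding it only by its grip block, and slide it into the slot of the grey lock box at the motor's end, pushing through the stiff catch hidden inside until the bar is firmly home. The catch sits at a different depth each time, so feel for it: do not ram the bar (no more than about 60 N) or let your grip slide forward off the block. Let go, leaving the bar in the slot, and leave the other things on the bench where they lie.

Things in the scene. Friction and masses are not known exactly. Their poses are not given: they have to be found in the camera images.
- lock_bar: lock bar, 0.19 kg, lying loose, block upright: black grip block 28 x 16 x 34 mm (along x across x high) at the rear, and a steel shank of SQUARE section 14 x 14 mm running 124 mm ahead of it, underside flush with the block's (last 6 mm: a 9 mm square nose). Origin: centre of the block's underside; x to the tip, z up. Shank centre line 7 mm above the underside. Grip the block across y (16 mm)
- lock_bar_tip (a point): centre of the lock bar's tip, 138 mm ahead of its origin and 7 mm above its underside; same axes as the bar
- machine: motor set, bolted down: base plate 12 mm thick with a grey lock box, dark drum and ribbed yellow motor in a row. Origin: on the bench below the slot's mouth; x = direction in which the bar is pushed in (lock box towards motor), z up. Lock box 60 mm wide, x = 0 to 115 mm, top 111 mm up; drum from x = 121 mm, 175 mm high; terminal box 215 mm. Plate starts at x = -20 mm
- slot_mouth (a point): centre of the slot's mouth in the lock box's front face, 80 mm above the bench; axes as the motor set's, x into the slot. The slot is level, 17 x 17 mm; steel lips flare to 29 x 29 mm over the 10 mm before the mouth. The catch inside is first met when the bar's tip is 54 to 92 mm past the mouth (different each time, not visible)
- lock_catch (a joint): travel of the hidden catch at the slot's end: 0 = untouched, 0.006 m = fully pressed against its hard stop. It resists with about 4 N and stays where it is pushed (no spring)
- round_bar: bystander: a bar with the same black grip block but a thin ROUND shank, 10 mm across and 124 mm long, ending in a disc 26 mm across; it and the lock bar lie in either order; origin and axes as the lock bar's
- wide_bar: bystander: a bar with the same grip block but a flat shank 30 mm wide and 10 mm high; origin and axes as the lock bar's
- coupling: bystander: aluminium shaft coupling half, 44 mm across, 30 mm high, origin under its centre
- shaft_collar: bystander: dark steel shaft collar, 36 mm across, 15 mm high, origin under its centre
- screwdriver: bystander: screwdriver lying on the far right of the bench
- spanner: bystander: open-ended spanner lying at the left near the robot
- meter: bystander: grey hand-held meter 140 x 75 x 36 mm, origin under its centre
Things that resemble listed ones, but are neither listed nor needed, are in the scene too. Leave any orange or yellow look-alike of the lock_bar alone.

How it is judged:
On the way, in this order (a step that is already met when the one before it is completed fails the run):
1. the square bar's tip is inside the slot (x of lock_bar_tip in the frame of slot_mouth between 0.02 and 0.11 m and y of lock_bar_tip in the frame of slot_mouth between -0.006 and 0.006 m and z of lock_bar_tip in the frame of slot_mouth between -0.006 and 0.006 m), for 0.1 s.
2. the hidden catch is fully pressed (at least 4.5 of its 6 mm) (value of joint lock_catch above 0.0045 m), for 0.1 s.
At the end, for the whole second after the job is handed in: the catch is pressed at least 4.5 of its 6 mm; the lock bar is at rest in the slot, its tip 54 to 110 mm past the mouth, within 6 mm of the slot's axis and 0.12 rad of its direction (value of joint lock_catch above 0.0045 m and x of lock_bar_tip in the frame of slot_mouth between 0.054 and 0.11 m and y of lock_bar_tip in the frame of slot_mouth between -0.006 and 0.006 m and z of lock_bar_tip in the frame of slot_mouth between -0.006 and 0.006 m and angle between the x axis of lock_bar and the x axis of machine, either way round below 0.12 rad and linear speed of lock_bar below 0.02 m/s); the robot touches nothing.
It fails at once if the bar is rammed: more than 60 N between the lock bar and the motor set (contact force between lock_bar and machine above 60 N).
It fails at once if another thing on the bench is moved by more than 30 mm (distance of any of round_bar, wide_bar, coupling, shaft_collar, screwdriver, spanner, meter from where it was at the start of the episode above 0.03 m).
It fails at once if the fingers grip the lock bar ahead of its grip block (grasp point over 16 mm ahead of the block's centre) (x of the grasp point in the frame of lock_bar above 0.016 m and contact force between the fingers and lock_bar above 5 N).
It also fails if it takes over 48 s, if anything falls off the work surface, if the arm or the gripper's body presses on something with over 40 N, if the wrist force passes 120 N, or if a joint passes its speed limit or range.

## Working session

There is one attempt and no reset: what is moved stays moved. The work goes in short steps, Python scripts to look and compute and a tool call to move; the robot and the scene stay as the last step left them, time stands still between calls to the robot, and variables do not carry over. Pictures are saved under pics/ and viewed, and the job is handed in when it is done.

Besides the shell and the picture viewer there is one more tool, called by a JSON object that holds its "api" and its "payload", one argument or row to a line. play_rows: Moves the arm, as the interface text tells. Its arguments: {"type":"object","properties":{"deltas":{"type":"array"},"squeeze":{"type":"number"}},"required":["deltas"]}

```bash
ls; mkdir -p pics; cat > h.py <<'E'
import numpy as np, cv2
from station import ctrl
def snap(n,tag):
    p=ctrl.read_camera(n); cv2.imwrite(f'pics/{tag}.png',cv2.cvtColor(p['color'],cv2.COLOR_RGB2BGR)); 
    np.savez(f'pics/{tag}.npz',K=p['intrinsics'],k1=p['k1'],E=p['extrinsics'],c=p['color']); return p
def ray(p,u,v):
    K=np.array(p['intrinsics'] if 'intrinsics' in p else p['K']);E=np.array(p['extrinsics'] if 'extrinsics' in p else p['E']);k1=float(p['k1'])
    d=np.array([(u-K[0,2])/K[0,0],(v-K[1,2])/K[1,1]]);s=d.copy()
    for _ in range(30): s=d/(1+k1*(s@s))
    r=E[:3,:3]@np.array([s[0],s[1],1]);return E[:3,3],r/np.linalg.norm(r)
def atz(p,u,v,z):
    o,r=ray(p,u,v);return o+r*(z-o[2])/r[2]
def proj(p,X):
    K=np.array(p['intrinsics'] if 'intrinsics' in p else p['K']);E=np.array(p['extrinsics'] if 'extrinsics' in p else p['E']);k1=float(p['k1'])
    c=E[:3,:3].T@(np.array(X)-E[:3,3]);s=c[:2]/c[2];s=s*(1+k1*(s@s));return np.array([K[0,0]*s[0]+K[0,2],K[1,1]*s[1]+K[1,2]])
def tri(obs):
    A=np.zeros((3,3));b=np.zeros(3)
    for p,u,v in obs:
        o,r=ray(p,u,v);M=np.eye(3)-np.outer(r,r);A+=M;b+=M@o
    X=np.linalg.solve(A,b);return X,[np.round(proj(p,X)-[u,v],1) for p,u,v in obs]
def load(t): return dict(np.load(f'pics/{t}.npz'))
E
python3 - <<'E'
from h import *
np.set_printoptions(precision=4,suppress=True)
print(ctrl.state())
for n in ['side','top','wrist']:
    p=snap(n,n+'0');print(n,p['intrinsics'],p['k1'],p['extrinsics'])
    for t in ['lock_bar','round_bar','wide_bar','machine','slot_mouth']:
        try: print(t,[(np.round(d['box']).tolist(),round(d['score'],2)) for d in ctrl.find_in(p,t)])
        except Exception as e: print(t,e)
E
```

```text
pics
{'time_s': 0.0, 'joint_positions': array([-1.35  ,  0.2607, -0.1394,  1.1727,  0.    ,  1.5708]), 'joint_velocities': array([-0.0013,  0.0006, -0.0016, -0.0001, -0.0011, -0.0012]), 'joint_torque': array([  0.0006, -40.568 ,  25.3922,   0.0189,   0.0004,   0.    ]), 'ee_pos': array([ 0.1148, -0.5116,  0.2173]), 'eef_rot': array([ 0.5515,  0.4423,  0.5526, -0.4414]), 'force': array([0.0099, 0.6252, 0.2819]), 'torque': array([-0.0423, -0.0327, -0.0325]), 'finger_gap': 0.08561473103623826}
side [[422.1276   0.     256.1629]
 [  0.     422.1276 195.2257]
 [  0.       0.       1.    ]] -0.09937806698925795 [[ 0.8963 -0.3152  0.3118  0.0777]
 [-0.4434 -0.6359  0.6317 -0.8955]
 [-0.0008 -0.7045 -0.7097  1.021 ]
 [ 0.      0.      0.      1.    ]]
lock_bar [([223.0, 329.0, 8.0, 53.0], 0.81), ([282.0, 257.0, 17.0, 42.0], 0.73), ([302.0, 316.0, 37.0, 42.0], 0.71), ([198.0, 190.0, 13.0, 18.0], 0.49)]
round_bar []
wide_bar [([335.0, 215.0, 34.0, 31.0], 0.83)]
machine [([252.0, 142.0, 77.0, 108.0], 0.9)]
slot_mouth [([256.0, 141.0, 75.0, 108.0], 0.79)]
top [[453.3656   0.     246.9679]
 [  0.
[... 246 characters left out ...]
.0, 8.0], 0.82), ([309.0, 212.0, 50.0, 14.0], 0.81), ([174.0, 242.0, 49.0, 14.0], 0.71), ([350.0, 293.0, 46.0, 27.0], 0.61), ([308.0, 258.0, 12.0, 6.0], 0.29)]
round_bar [([310.0, 173.0, 51.0, 8.0], 0.59)]
wide_bar [([285.0, 135.0, 46.0, 12.0], 0.9)]
machine [([157.0, 153.0, 151.0, 74.0], 0.84)]
slot_mouth [([159.0, 153.0, 152.0, 76.0], 0.66)]
wrist [[334.7495   0.     255.8254]
 [  0.     334.7495 194.2757]
 [  0.       0.       1.    ]] -0.031773600991831644 [[ 0.2194 -0.9319 -0.2887  0.1893]
 [-0.9756 -0.2093 -0.0658 -0.4964]
 [ 0.0009  0.2961 -0.9551  0.374 ]
 [ 0.      0.      0.      1.    ]]
lock_bar [([181.0, 36.0, 99.0, 73.0], 0.94)]
round_bar []
wide_bar []
machine []
slot_mouth []
```

View pics/side0.png

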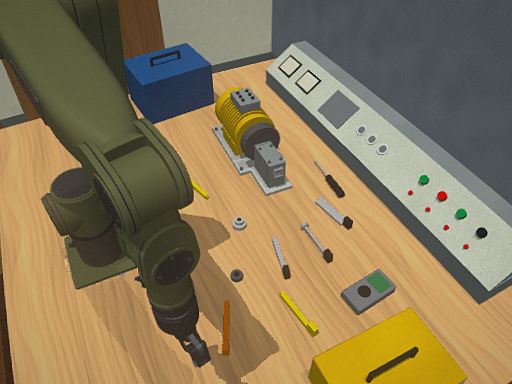

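View pics/top0.png

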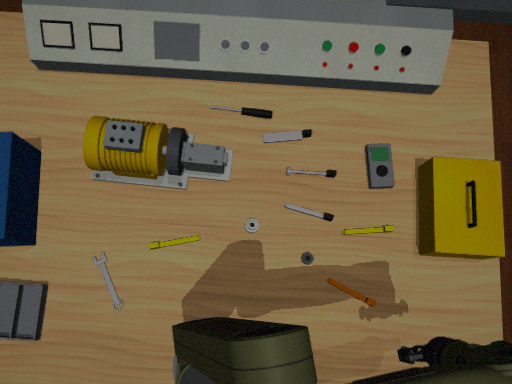

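View pics/wrist0.png

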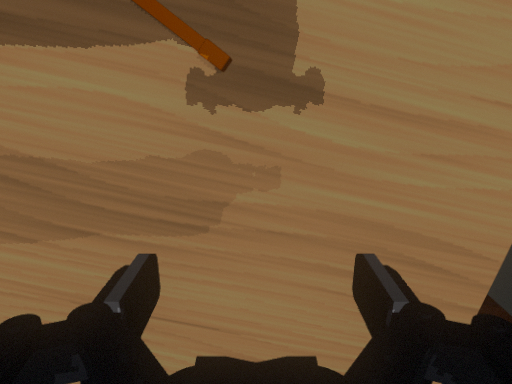

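Candidates in the top view: steel bars at (309,212), (310,173) and (287,136), yellow ones at (175,242) and (368,231), an orange one at (351,292). The bar at (309,212) fits the lock bar: it is steel, narrow and has no disc or wide blade. I'll check that in an enlarged crop.

```bash
python3 - <<'E'
import cv2,numpy as np
a=cv2.imread('pics/side0.png');b=cv2.imread('pics/top0.png')
def c(i,x,y,w,h,s): return cv2.resize(i[y:y+h,x:x+w],None,fx=s,fy=s,interpolation=cv2.INTER_CUBIC)
cv2.imwrite('pics/c1.png',np.vstack([c(a,230,190,130,95,6)[:,:780]]))
cv2.imwrite('pics/c2.png',c(b,165,120,190,110,4))
cv2.imwrite('pics/c3.png',c(a,205,80,100,115,5))
E
```

```text
(no output)
```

View pics/c1.png

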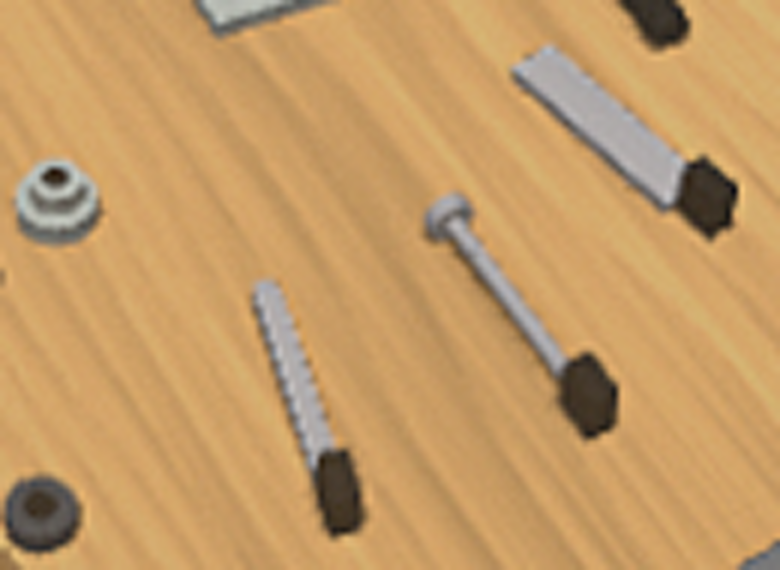

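View pics/c2.png

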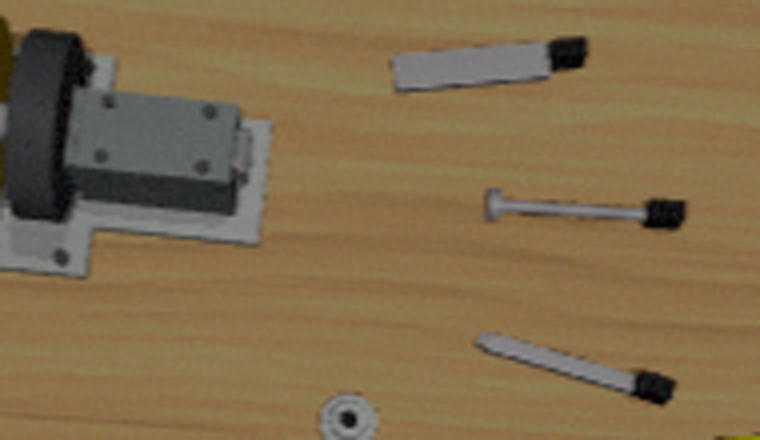

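View pics/c3.png

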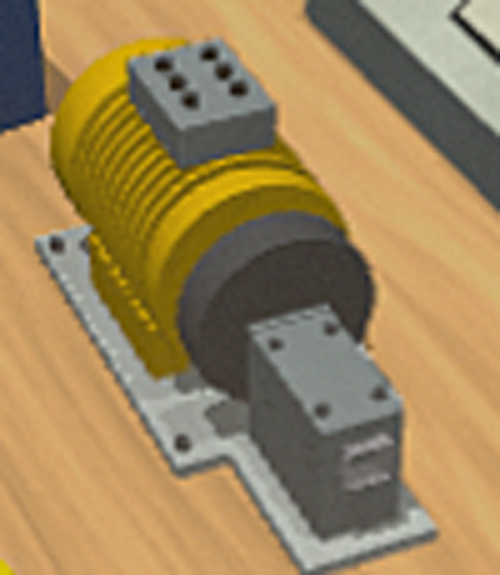

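```bash
python3 - <<'E'
from h import *
np.set_printoptions(precision=4,suppress=True)
t=load('top0');s=load('side0')
T=lambda x,y:(165+x/4,120+y/4)
S1=lambda x,y:(230+x/6,190+y/6)
S3=lambda x,y:(205+x/5,80+y/5)
# box top front corners: far(right, -y?) & near
A=[(t,*T(239,104)),(s,*S3(403,404))]; B=[(t,*T(236,178)),(s,*S3(318,437))]
for q in (A,B): print(tri(q))
print('rear', atz(t,*T(80,92),.111),atz(t,*T(70,166),.111), atz(s,*S3(250,325),.111), atz(s,*S3(333,305),.111))
print('plate front', atz(t,*T(271,122),.012),atz(t,*T(260,243),.012),atz(s,*S3(437,530),.012),atz(s,*S3(308,572),.012))
print('tip',tri([(t,*T(477,341)),(s,*S1(265,287))]), atz(t,*T(477,341),.007),atz(s,*S1(265,287),.007))
print('block',atz(t,*T(656,387),.034),atz(s,*S1(338,465),.034))
E
```

```text
(array([0.6299, 0.0075, 0.1186]), [array([ 0.1, -0.4]), array([-0.3,  0.1])])
(array([0.571 , 0.0067, 0.1151]), [array([-0.3,  0.9]), array([ 0.8, -0.3])])
rear [0.6326 0.1257 0.111 ] [0.5759 0.1277 0.111 ] [0.5821 0.1351 0.111 ] [0.6439 0.1295 0.111 ]
plate front [ 0.6497 -0.0112  0.012 ] [ 0.5511 -0.0098  0.012 ] [ 0.6527 -0.0127  0.012 ] [ 0.5543 -0.0095  0.012 ]
tip (array([ 0.4881, -0.1832,  0.0074]), [array([ 0.3, -0.8]), array([-0.8,  0.2])]) [ 0.4857 -0.1825  0.007 ] [ 0.4909 -0.1833  0.007 ]
block [ 0.4542 -0.3171  0.034 ] [ 0.4602 -0.3126  0.034 ]
```

The crop confirms it: the narrow bar with the tapered nose at top (285,205) to (329,217) is the lock bar. The other two are the disc-ended round bar and the wide blade. Next I'll move the wrist camera over it.

{"api": "play_rows", "payload": {
  "deltas": [
    [[-1, 0.034, 0.02, 0.005, 0, 0, 6.3], [-1, 0.034, 0.02, 0.005, 0, 0, 6.3], [-1, 0.034, 0.02, 0.005, 0, 0, 6.3], [-1, 0.034, 0.02, 0.005, 0, 0, 6.3], [-1, 0.034, 0.02, 0.005, 0, 0, 6.3], [-1, 0.034, 0.02, 0.005, 0, 0, 6.3], [-1, 0.034, 0.02, 0.005, 0, 0, 6.3], [-1, 0.034, 0.02, 0.005, 0, 0, 6.3], [-1, 0.034, 0.02, 0.005, 0, 0, 6.3], [-1, 0.034, 0.02, 0.005, 0, 0, 6.3], [-1, 0, 0, 0, 0, 0, 0], [-1, 0, 0, 0, 0, 0, 0]]
  ]
}}

```text
time_s: 2.1
ee_pos: [0.4555, -0.3117, 0.2679]
eef_rot: [0.701, 0.088, 0.702, -0.088]
force: [0.2, 0.3, -0.2]
finger_gap: 0.0857
```

```bash
python3 - <<'E'
from h import *
np.set_printoptions(precision=4,suppress=True)
p=snap('wrist','w1');print(p['extrinsics']);s=ctrl.state();print(s['ee_pos'],s['eef_rot'],s['joint_positions'],s['time_s'])
from scipy.spatial.transform import Rotation as R
q=s['eef_rot'];print(R.from_quat([q[1],q[2],q[3],q[0]]).as_matrix())
print([(d['box'],d['score']) for d in ctrl.find_in(p,'lock_bar')])
c=p['color'][:,:,::-1];cv2.imwrite('pics/w1b.png',cv2.resize(c,(800,600),interpolation=cv2.INTER_CUBIC))
E
```

```text
[[ 0.9692 -0.2351 -0.0732  0.4748]
 [-0.2462 -0.9254 -0.288  -0.2391]
 [-0.      0.2972 -0.9548  0.4237]
 [ 0.      0.      0.      1.    ]]
[ 0.4546 -0.3121  0.2678] [ 0.7012  0.0883  0.7019 -0.0884] [-0.6013  0.2919  0.0359  1.3157 -0.0006  1.22  ] 2.15
[[-0.001   0.2479  0.9688]
 [-0.      0.9688 -0.2479]
 [-1.     -0.0002 -0.001 ]]
[([257.9, 106.5, 17.0, 134.8], 0.64), ([257.9, 253.3, 49.7, 105.7], 0.63)]
```

View pics/w1b.png

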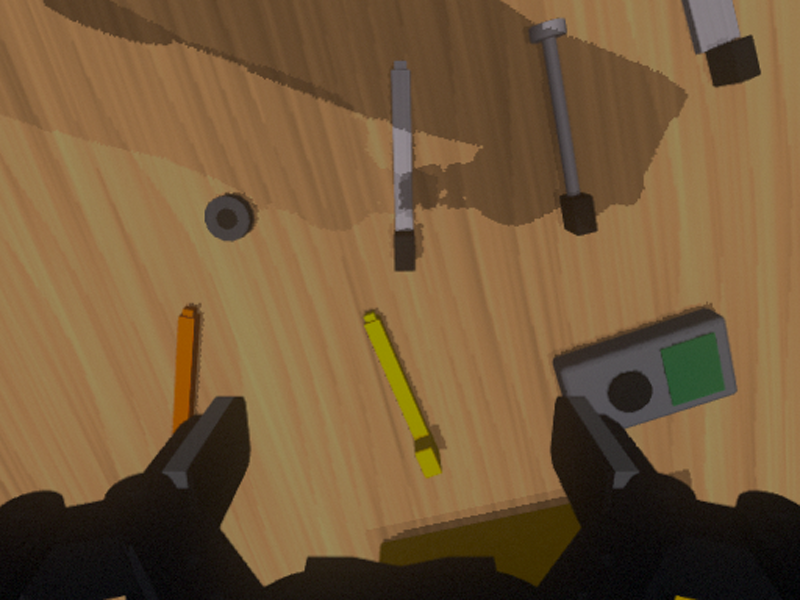

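```bash
python3 - <<'E'
import cv2
a=cv2.imread('pics/w1.png')
cv2.imwrite('pics/c4.png',cv2.resize(a[30:180,225:295],None,fx=4,fy=4,interpolation=cv2.INTER_CUBIC))
E
```

```text
(no output)
```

View pics/c4.png

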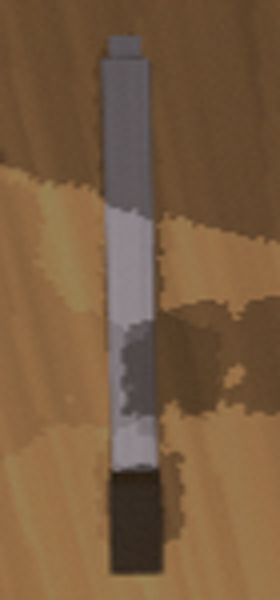

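```bash
python3 - <<'E'
from h import *
np.set_printoptions(precision=4,suppress=True)
w=load('w1');C=lambda x,y:(225+x/4-.4,30+y/4-.4)
n=atz(w,*C(125,60),.014);tip=atz(w,*C(123,38),.0115);f=atz(w,*C(134,472),.014);r=atz(w,*C(136,574),.034)
print(n,tip,f,r)
d=n-f;print('len',np.linalg.norm(d[:2]),np.linalg.norm((tip-f)[:2]),'yaw',np.degrees(np.arctan2(d[1],d[0])))
u=d/np.linalg.norm(d);print('origin from front',f-u*.014,'from rear',r+u*.014, 'from tip',tip-u*.138)
# refined two-view: block rear top
E
```

```text
[ 0.4871 -0.1908  0.014 ] [ 0.488  -0.1847  0.0115] [ 0.4609 -0.3051  0.014 ] [ 0.4546 -0.3318  0.034 ]
len 0.11734113689232499 0.12346398228179487 yaw 77.0987560680399
origin from front [ 0.4577 -0.3188  0.014 ] from rear [ 0.4578 -0.3181  0.034 ] from tip [ 0.4572 -0.3192  0.0115]
```

{"api": "play_rows", "payload": {
  "deltas": [
    [[0, 0.003, -0.0065, -0.03, 0, 0, 1.4], [0, 0, 0, -0.045, 0, 0, 0], [0, 0, 0, -0.045, 0, 0, 0], [0, 0, 0, -0.045, 0, 0, 0], [0, 0, 0, 0, 0, 0, 0], [0, 0, 0, 0, 0, 0, 0]]
  ]
}}

```text
time_s: 2.8
ee_pos: [0.4567, -0.3191, 0.1034]
eef_rot: [0.702, 0.081, 0.703, -0.08]
force: [0.7, 0.2, 1.1]
finger_gap: 0.0428
```

```bash
python3 - <<'E'
from h import *
np.set_printoptions(precision=4,suppress=True)
p=snap('wrist','w2');s=ctrl.state();print(s['ee_pos'],s['eef_rot'],s['joint_positions'],s['time_s'],s['force'],s['finger_gap'])
for z in (.014,.024): print(proj(p,[.4578,-.3185,.034]),proj(p,[.4609,-.3051,.014]))
c=p['color'][:,:,::-1];cv2.imwrite('pics/w2b.png',cv2.resize(c,(800,600),interpolation=cv2.INTER_CUBIC))
E
```

```text
[ 0.4584 -0.3201  0.105 ] [ 0.7032  0.0799  0.7018 -0.0807] [-0.6095  0.3861 -0.2605  0.9218 -0.0001  1.1888] 2.85 [ 0.1265 -0.8858  0.6938] 0.04299429256934901
[256.272 200.031] [256.279  174.3815]
[256.272 200.031] [256.279  174.3815]
```

View pics/w2b.png

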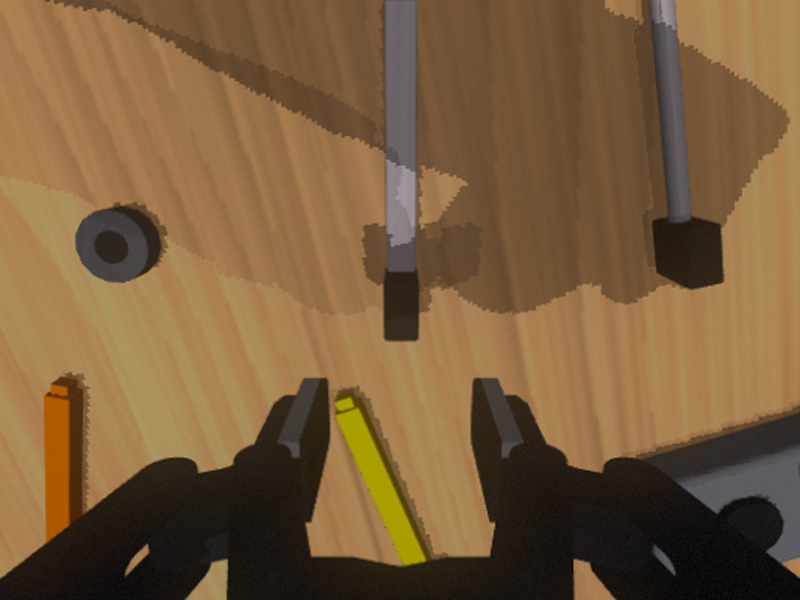

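{"api": "play_rows", "payload": {
  "deltas": [
    [[0, 0, 0.0015, -0.04, 0, 0, 0], [0, 0, 0, -0.035, 0, 0, 0], [0, 0, 0, -0.012, 0, 0, 0], [0, 0, 0, 0, 0, 0, 0], [0, 0, 0, 0, 0, 0, 0], [1, 0, 0, 0, 0, 0, 0], [1, 0, 0, 0, 0, 0, 0], [1, 0, 0, 0, 0, 0, 0], [1, 0, 0, 0, 0, 0, 0], [1, 0, 0, 0, 0, 0, 0], [1, 0, 0, 0, 0, 0, 0]]
  ],
  "squeeze": 60
}}

```text
time_s: 3.95
ee_pos: [0.4592, -0.3182, 0.0181]
eef_rot: [0.704, 0.079, 0.702, -0.08]
force: [-0.8, -0.3, 6.8]
finger_gap: 0.013
```

{"api": "play_rows", "payload": {
  "deltas": [
    [[1, 0, 0, 0.02, 0, 0, 0], [1, 0, 0, 0.04, 0, 0, 0], [1, 0, 0, 0.04, 0, 0, 0], [1, 0, 0, 0, 0, 0, 0], [1, 0, 0, 0, 0, 0, 0]]
  ]
}}

```text
time_s: 4.45
ee_pos: [0.4588, -0.3179, 0.1175]
eef_rot: [0.704, 0.079, 0.702, -0.08]
force: [0.2, 0.1, -2.6]
finger_gap: 0.0132
```

```bash
python3 - <<'E'
from h import *
np.set_printoptions(precision=4,suppress=True)
p=snap('wrist','w3');snap('side','s3');s=ctrl.state();print(s)
c=p['color'][:,:,::-1];cv2.imwrite('pics/w3b.png',cv2.resize(c,(800,600),interpolation=cv2.INTER_CUBIC))
E
```

```text
{'time_s': 4.55, 'joint_positions': array([-0.6058,  0.3761, -0.2475,  0.9494, -0.0001,  1.191 ]), 'joint_velocities': array([-0.0004,  0.0161, -0.0138, -0.0001,  0.0006,  0.0012]), 'joint_torque': array([ -0.0037, -47.239 ,  24.8633,  -0.034 ,   0.1299,   0.0025]), 'ee_pos': array([ 0.457 , -0.3166,  0.1151]), 'eef_rot': array([ 0.7019,  0.08  ,  0.7033, -0.0794]), 'force': array([ 0.25 , -0.202, -2.747]), 'torque': array([-0.149 ,  0.0303, -0.0403]), 'finger_gap': 0.01270154078843901}
```

View pics/w3b.png

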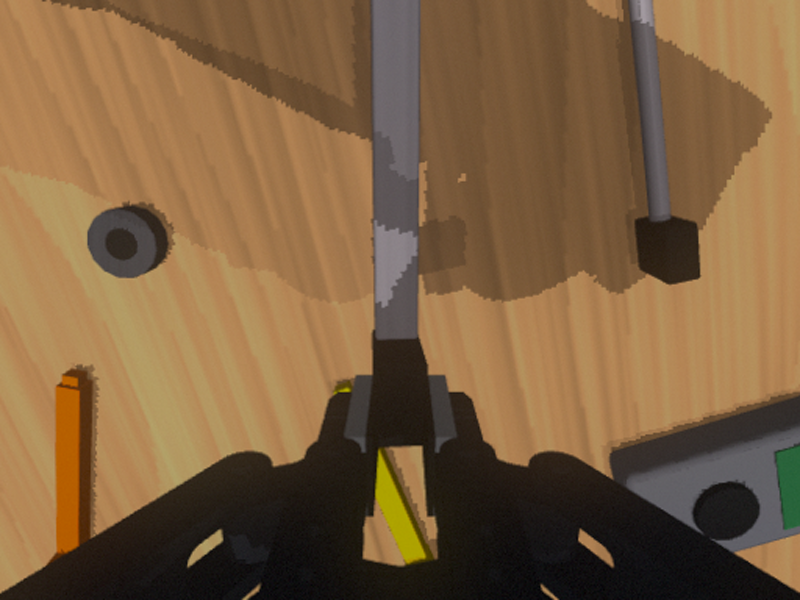

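View pics/s3.png

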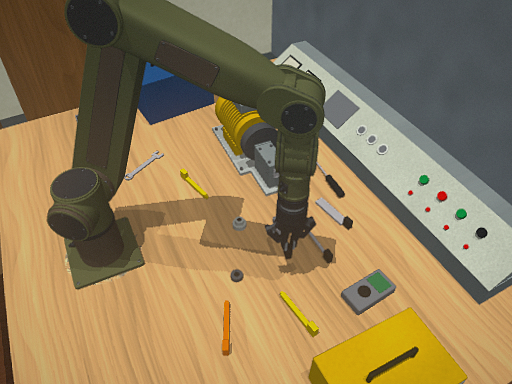

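```bash
python3 - <<'E'
from h import *
from scipy.optimize import least_squares
np.set_printoptions(precision=4,suppress=True)
t=load('top0');s=load('side0')
T=lambda x,y:(165+x/4-.4,120+y/4-.4)
S3=lambda x,y:(205+x/5-.4,80+y/5-.4)
# machine y left. x=+Y world -> left = -X world
obs=[(t,T(239,104),(0,-.03,.111)),(t,T(236,178),(0,.03,.111)),(s,S3(403,404),(0,-.03,.111)),(s,S3(318,437),(0,.03,.111)),(s,S3(250,325),(.115,.03,.111)),(t,T(80,92),(.115,-.03,.111)),(t,T(70,166),(.115,.03,.111))]
pl=[(t,T(271,122),(-.02,-.05,.012)),(t,T(260,243),(-.02,.05,.012)),(s,S3(437,530),(-.02,-.05,.012)),(s,S3(308,572),(-.02,.05,.012))]
def f(q,o):
    c,n=np.cos(q[2]),np.sin(q[2]);r=[]
    for p,uv,X in o: r+=list(proj(p,[q[0]+c*X[0]-n*X[1],q[1]+n*X[0]+c*X[1],X[2]])-uv)
    return np.array(r)
for nm,o in (('all',obs+pl),('top',[x for x in obs+pl if x[0] is t]),('side',[x for x in obs+pl if x[0] is s])):
    q=least_squares(f,[.6,.008,1.57],args=(o,),loss='soft_l1').x;print(nm,q,np.degrees(q[2]));print(f(q,o).reshape(-1,2).round(1).tolist())
E
```

```text
all [0.603  0.0117 1.546 ] 88.58071166272929
[[-0.4, -0.2], [-1.8, 0.9], [0.2, 1.4], [0.9, -0.1], [-0.2, 2.2], [0.4, -0.6], [0.5, 0.4], [-0.1, -0.5], [-0.4, -0.1], [-0.1, -0.1], [-0.4, 0.1]]
top [0.6031 0.011  1.5522] 88.93392001982573
[[-0.3, -0.3], [-1.5, 0.9], [0.6, -0.4], [0.8, 0.7], [0.1, -0.5], [-0.1, -0.1]]
side [0.6037 0.014  1.5315] 87.74790979597687
[[0.1, 1.0], [0.7, -0.7], [0.0, 1.5], [-0.2, -0.5], [-0.7, -0.5]]
```

{"api": "play_rows", "payload": {
  "deltas": [
    [[1, 0.0175, 0.0162, -0.002, 0, 0, 1.45], [1, 0.0175, 0.0162, -0.002, 0, 0, 1.45], [1, 0.0175, 0.0162, -0.002, 0, 0, 1.45], [1, 0.0175, 0.0162, -0.002, 0, 0, 1.45], [1, 0.0175, 0.0162, -0.003, 0, 0, 1.45], [1, 0.0175, 0.0162, -0.003, 0, 0, 1.45], [1, 0.0175, 0.0162, -0.003, 0, 0, 1.45], [1, 0.0175, 0.0162, -0.003, 0, 0, 1.45], [1, 0, 0, 0, 0, 0, 0], [1, 0, 0, 0, 0, 0, 0], [1, 0, 0, 0, 0, 0, 0]]
  ]
}}

```text
time_s: 5.65
ee_pos: [0.5965, -0.1878, 0.0949]
eef_rot: [0.706, 0.009, 0.708, -0.008]
force: [-0.9, -0.7, -2.5]
finger_gap: 0.0126
```

```bash
python3 - <<'E'
from h import *
np.set_printoptions(precision=4,suppress=True)
p=snap('side','s4');q=snap('top','t4');w=snap('wrist','w4')
for _ in range(1):
    s=ctrl.state();print(s['ee_pos'],s['eef_rot'],s['time_s'],s['force'],s['torque'])
def c(p,x,y,w,h,k): return cv2.resize(p['color'][y:y+h,x:x+w,::-1],None,fx=k,fy=k,interpolation=cv2.INTER_CUBIC)
cv2.imwrite('pics/c5.png',c(p,220,110,130,100,6))
cv2.imwrite('pics/c6.png',c(q,195,125,130,90,6))
E
```

```text
[ 0.5972 -0.1883  0.0959] [ 0.7068  0.0088  0.7073 -0.0087] 5.8 [ 0.1863 -0.48   -2.4266] [-0.1953 -0.0153  0.0042]
```

View pics/c5.png

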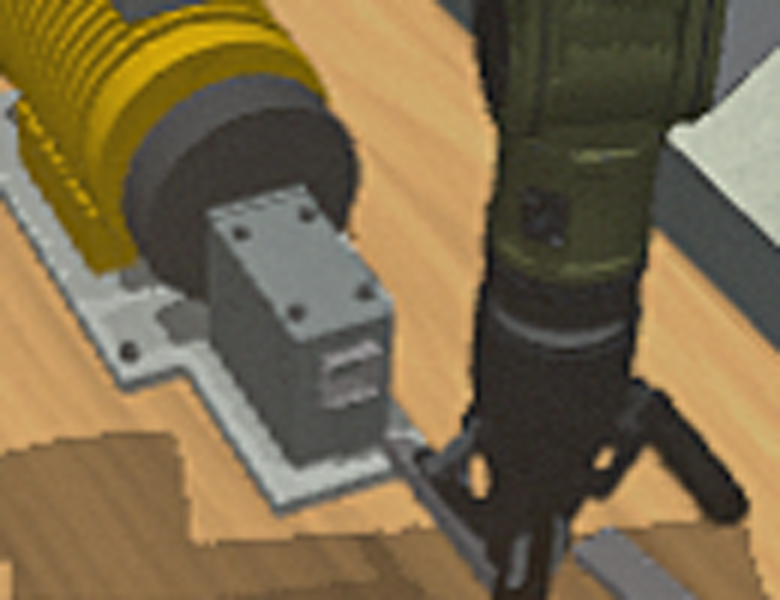

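View pics/c6.png

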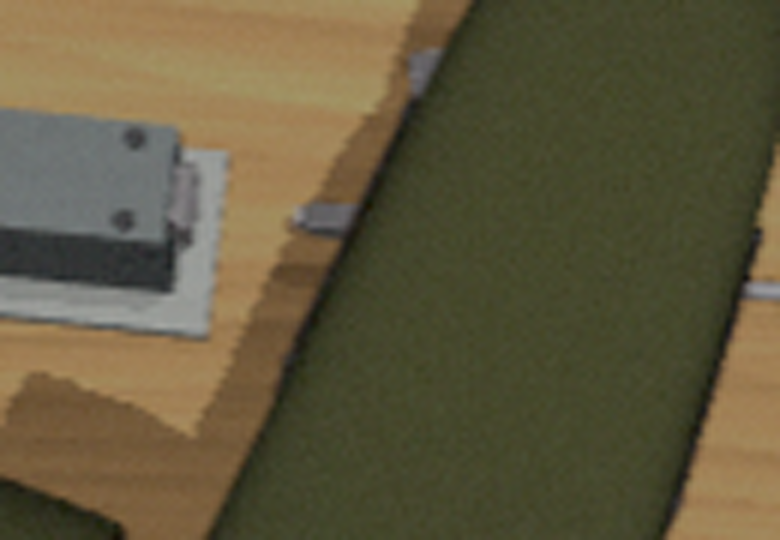

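View pics/w4.png

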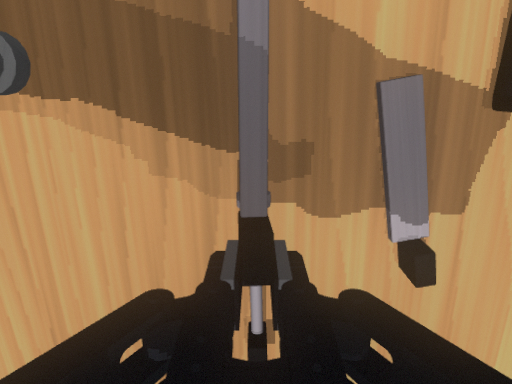

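```bash
python3 - <<'E'
from h import *
def c(p,x,y,w,h,k): return cv2.resize(p['c'][y:y+h,x:x+w,::-1],None,fx=k,fy=k,interpolation=cv2.INTER_CUBIC)
a=c(load('s4'),265,160,45,40,14);b=c(load('t4'),218,140,45,40,14)
cv2.imwrite('pics/c7.png',a);cv2.imwrite('pics/c8.png',b)
E
```

```text
(no output)
```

View pics/c7.png

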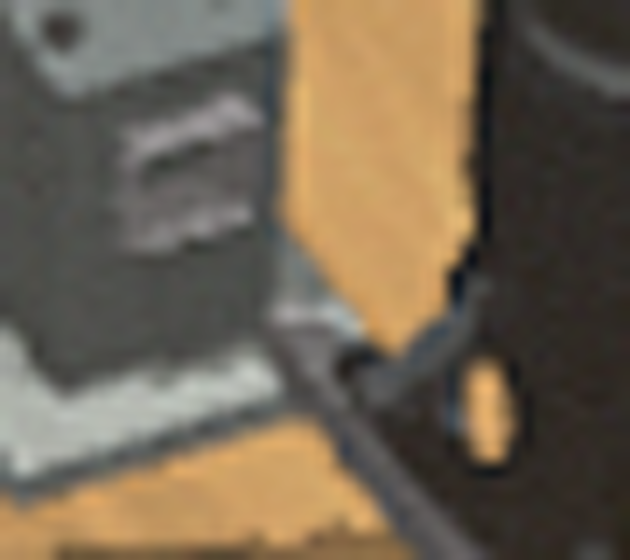

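View pics/c8.png

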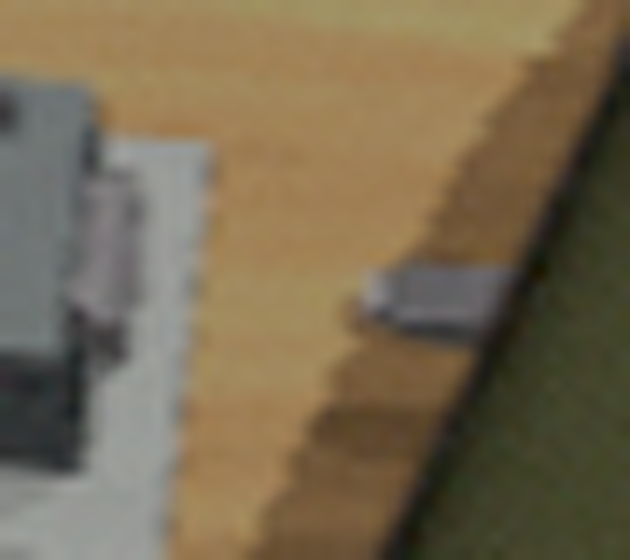

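```bash
python3 - <<'E'
from h import *
np.set_printoptions(precision=4,suppress=True)
s=load('s4');t=load('t4')
S=lambda x,y:(265+x/14-.46,160+y/14-.46);T=lambda x,y:(218+x/14-.46,140+y/14-.46)
print('tip',tri([(s,*S(278,326)),(t,*T(366,293))]))
print('tip side at z.08',atz(s,*S(278,326),.08),'top',atz(t,*T(366,293),.083))
print('lipT',atz(t,*T(139,243),.0945),'S',atz(s,*S(191,178),.08))
print('lip corners T',atz(t,*T(143,177),.0945),atz(t,*T(135,308),.0945))
print([atz(s,*S(*c),z) for c,z in (((125,140),.0945),((260,110),.0945),((130,248),.0655),((250,213),.0655))])
for X in ([.5975+.0034,-.1883+.138,.083],): print(proj(s,X),proj(t,X),S(278,326),T(366,293))
E
```

```text
tip (array([ 0.5983, -0.0492,  0.0815]), [array([ 0.3, -0.1]), array([-0.1,  0.3])])
tip side at z.08 [ 0.5981 -0.0478  0.08  ] top [ 0.5989 -0.0495  0.083 ]
lipT [ 0.6034 -0.0011  0.0945] S [0.6043 0.006  0.08  ]
lip corners T [ 0.6179 -0.0009  0.0945] [ 0.5891 -0.0013  0.0945]
[array([0.5886, 0.0107, 0.0945]), array([0.6223, 0.006 , 0.0945]), array([0.5876, 0.0045, 0.0655]), array([0.6192, 0.0026, 0.0655])]
[285.5829 182.3648] [244.0018 159.8391] (284.39714285714285, 182.82571428571427) (243.68285714285713, 160.4685714285714)
```

```bash
python3 - <<'E'
from h import *
np.set_printoptions(precision=4,suppress=True)
s=load('s4');t=load('t4');w=load('w4')
S=lambda x,y:(265+x/14-.46,160+y/14-.46);T=lambda x,y:(218+x/14-.46,140+y/14-.46)
print(tri([(s,*S(260,110)),(t,*T(143,177))]),tri([(s,*S(125,140)),(t,*T(135,308))]))
g=cv2.cvtColor(w['c'],cv2.COLOR_RGB2GRAY)
hsv=cv2.cvtColor(w['c'],cv2.COLOR_RGB2HSV)
for r in (2,30,60,90,120,150,180,205): print(r,hsv[r,230:280,1].tolist())
c=w['c'][0:260,200:310,::-1];cv2.imwrite('pics/c9.png',cv2.resize(c,None,fx=2.3*1.0,fy=2.3,interpolation=cv2.INTER_CUBIC))
print(w['E'])
E
```

```text
(array([ 0.6166, -0.0016,  0.1023]), [array([-0.3,  0.1]), array([ 0.1, -0.3])]) (array([ 0.5837, -0.0016,  0.107 ]), [array([ 0.5, -0.2]), array([-0.2,  0.6])])
2 [129, 127, 129, 131, 130, 126, 112, 47, 16, 13, 9, 17, 17, 13, 15, 17, 13, 13, 17, 19, 15, 13, 15, 15, 15, 15, 17, 17, 15, 13, 16, 13, 18, 20, 20, 15, 15, 16, 18, 114, 131, 129, 130, 132, 129, 129, 133, 132, 128, 133]
30 [131, 131, 131, 127, 130, 131, 130, 87, 15, 12, 13, 11, 11, 17, 19, 13, 17, 15, 15, 15, 15, 17, 13, 15, 15, 11, 11, 17, 15, 15, 13, 16, 18, 16, 16, 18, 16, 14, 39, 117, 126, 128, 128, 130, 131, 130, 128, 133, 132, 130]
60 [130, 132, 130, 129, 131, 127, 128, 101, 29, 22, 21, 16, 18, 13, 18, 18, 16, 16, 16, 16, 16, 11, 18, 15, 21, 13, 18, 13, 13, 19, 16, 22, 14, 19, 16, 16, 13, 17, 76, 124, 128, 130, 131, 133, 129, 132, 131, 134, 131, 131]
90 [135, 129, 130, 130, 126, 131, 128, 113, 62, 15, 16, 16, 16, 21, 18, 16, 16, 14, 19, 16, 21, 21, 18, 16, 16, 16, 16, 16, 13, 13, 14, 17, 25, 16, 14, 16, 16, 18, 93, 128, 136, 133, 132, 135, 130, 131, 132, 128, 131, 130]
120 [132, 132, 134, 125, 127, 130, 127, 129, 97, 2
[... 289 characters left out ...]
18, 16, 18, 16, 16, 19, 14, 20, 14, 17, 16, 17, 40, 113, 133, 137, 133, 131, 134, 129, 130, 132, 130, 131, 132]
180 [133, 135, 136, 134, 133, 132, 133, 134, 135, 88, 25, 22, 21, 21, 16, 23, 21, 21, 21, 24, 21, 21, 21, 19, 19, 18, 16, 19, 21, 26, 24, 19, 22, 19, 22, 21, 23, 72, 119, 134, 128, 135, 131, 130, 133, 131, 131, 124, 132, 134]
205 [134, 134, 132, 130, 131, 133, 114, 51, 20, 20, 28, 25, 22, 29, 24, 26, 24, 19, 23, 24, 19, 21, 24, 21, 19, 16, 19, 21, 21, 24, 19, 24, 19, 22, 22, 19, 25, 27, 24, 35, 117, 128, 128, 128, 130, 127, 130, 129, 129, 131]
[[ 0.9997 -0.023  -0.0082  0.5995]
 [-0.0244 -0.9546 -0.2968 -0.1133]
 [-0.001   0.2969 -0.9549  0.2515]
 [ 0.      0.      0.      1.    ]]
```

View pics/c9.png

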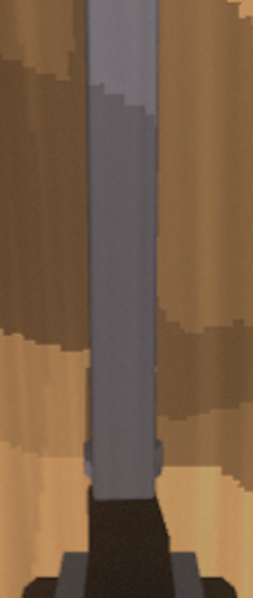

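```bash
cat > fit.py <<'E'
from h import *
from scipy.optimize import least_squares
import sys
np.set_printoptions(precision=4,suppress=True)
def edges(w,rows,c0,c1,thr=73):
    S=cv2.cvtColor(w['c'],cv2.COLOR_RGB2HSV)[:,:,1].astype(float);o=[]
    for r in rows:
        a=S[r-1:r+2].mean(0);m=(c0+c1)//2;i=m
        while a[i]<thr:i-=1
        L=i+(a[i]-thr)/(a[i]-a[i+1]);i=m
        while a[i]<thr:i+=1
        R=i-1+(thr-a[i-1])/(a[i]-a[i-1]);o.append((r,L,R))
    return o
def fit(w,e,ref):
    # top surface: point ref + s*u ; params x offset at ref, z at ref, yaw, pitch
    E=np.array(w['E'])
    def line(q,side):
        d=np.array([np.cos(q[2])*np.cos(q[3]),np.sin(q[2])*np.cos(q[3]),np.sin(q[3])]);n=np.array([np.sin(q[2]),-np.cos(q[2]),0])
        return np.array([q[0],ref[1],q[1]])+n*.007*side,d
    def res(q):
        o=[]
        for side in(-1,1):
            P,d=line(q,side);pts=np.array([proj(w,P+d*s) for s in np.linspace(-.01,.15,80)])
            for r,L,R in e:
                o.append(np.interp(-r,-pts[:,1],pts[:,0])-(L if side<0 else R) if pts[0,1]<pts[-1,1] else np.interp(r,pts[::-1,1],pts[::-1,0])-(L if side<0 else R))
        return np.array(o)
    q=least_squares(res,[ref[0],ref[2],np.pi/2,0.]);return q.x,np.sqrt(np.mean(q.fun**2)),q
E
python3 - <<'E'
from fit import *
w=load('w4');e=edges(w,list(range(3,190,6)),240,266)
for a in e[::6]:print(a)
x,r,q=fit(w,e,(.5975,-.1883,.09));print(x,np.degrees(x[2:]),r)
C=np.linalg.inv(q.jac.T@q.jac)*r*r;print('sd',np.sqrt(np.diag(C)))
d=np.array([np.cos(x[2])*np.cos(x[3]),np.sin(x[2])*np.cos(x[3]),np.sin(x[3])]);print('tip',np.array([x[0],-.1883,x[1]])+d*.138-[0,0,.007])
# same on bench, w2
w=load('w2');e=edges(w,list(range(3,160,6)),252,262,) 
for a in e[::6]:print(a)
E
```

```text
(3, np.float64(236.6089108910891), np.float64(268.5964912280702))
(39, np.float64(237.25454545454545), np.float64(268.4094827586207))
(75, np.float64(237.52763819095478), np.float64(267.73777777777775))
(111, np.float64(238.12755102040816), np.float64(267.5910780669145))
(147, np.float64(238.51322751322752), np.float64(267.44976076555025))
(183, np.float64(239.24590163934425), np.float64(267.0))
[ 0.5962  0.0888  1.5469 -0.0079] [88.6293 -0.4506] 0.09913398664800278
sd [0.     0.0004 0.0002 0.0054]
tip [ 0.5995 -0.0503  0.0807]
(3, np.float64(245.44298245614036), np.float64(266.48425196850394))
(39, np.float64(245.5909090909091), np.float64(266.4061135371179))
(75, np.float64(246.1529411764706), np.float64(266.20812182741116))
(111, np.float64(246.49466192170817), np.float64(266.2))
(147, np.float64(246.584229390681), np.float64(265.909604519774))
```

{"api": "play_rows", "payload": {
  "deltas": [
    [[1, 0.0015, 0.01, 0, 0, 0, 0], [1, 0.0015, 0.01, 0, 0, 0, 0], [1, 0.0013, 0.01, 0, 0, 0, 0], [1, 0.0003, 0.01, 0, 0, 0, 0], [1, 0, 0, 0, 0, 0, 0], [1, 0, 0, 0, 0, 0, 0]]
  ]
}}

```text
time_s: 6.4
ee_pos: [0.6026, -0.1472, 0.0962]
eef_rot: [0.707, 0.008, 0.707, -0.008]
force: [-0.1, -0.1, -1.7]
finger_gap: 0.0131
```

```bash
python3 - <<'E'
from fit import *
p=snap('side','s5');q=snap('top','t5')
s=ctrl.state();print(s['ee_pos'],s['eef_rot'],s['time_s'],s['force'],s['torque'])
def c(p,x,y,w,h,k): return cv2.resize(p['color'][y:y+h,x:x+w,::-1],None,fx=k,fy=k,interpolation=cv2.INTER_CUBIC)
cv2.imwrite('pics/c10.png',np.hstack([c(p,265,150,40,45,10),c(q,215,140,40,45,10)]))
E
```

```text
[ 0.6026 -0.1478  0.0961] [ 0.7071  0.0082  0.7071 -0.0084] 6.5 [ 0.8116 -0.2838 -2.4594] [-0.1573 -0.0186  0.0192]
```

View pics/c10.png

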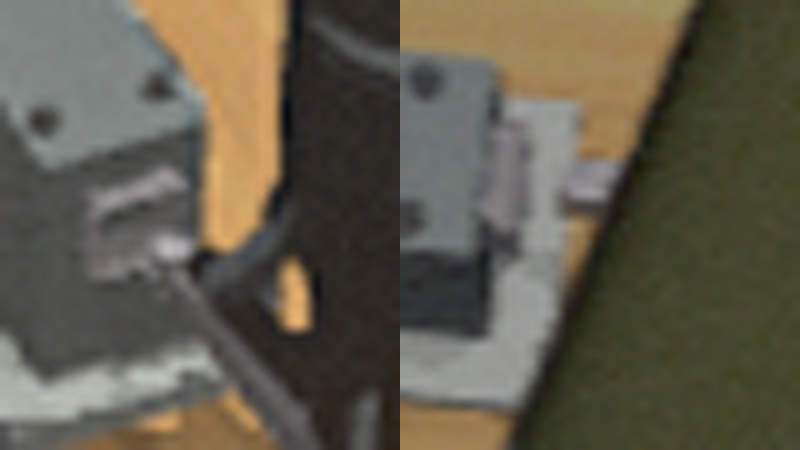

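```bash
python3 - <<'E'
from fit import *
s=load('s5');t=load('t5')
print(atz(t,215+17-.45,140+18.7-.45,.081),atz(s,265+17.2-.45,150+25-.45,.081),tri([(t,231.55,158.25),(s,281.75,174.55)]))
print(proj(s,[.6034,-.0,.08]),proj(t,[.6034,0,.0945]),proj(s,[.603,-.0095,.081]))
E
```

```text
[ 0.6039 -0.0128  0.081 ] [ 0.6089 -0.0101  0.081 ] (array([ 0.6048, -0.0135,  0.0847]), [array([ 0.2, -0.6]), array([-0.6,  0.2])])
[278.7982 173.4279] [227.0972 156.8578] [280.0783 174.9779]
```

{"api": "play_rows", "payload": {
  "deltas": [
    [[1, 0, 0.004, 0, 0, 0, 0], [1, 0, 0.004, 0, 0, 0, 0], [1, 0, 0.004, 0, 0, 0, 0], [1, 0, 0.004, 0, 0, 0, 0], [1, 0, 0, 0, 0, 0, 0]]
  ]
}}

```text
time_s: 7.0
ee_pos: [0.6025, -0.131, 0.0961]
eef_rot: [0.707, 0.008, 0.707, -0.008]
force: [0.6, -0.1, -2.2]
finger_gap: 0.0129
```

{"api": "play_rows", "payload": {
  "deltas": [
    [[1, 0, 0.003, 0, 0, 0, 0], [1, 0, 0.003, 0, 0, 0, 0], [1, 0, 0.003, 0, 0, 0, 0], [1, 0, 0, 0, 0, 0, 0]]
  ]
}}

```text
time_s: 7.4
ee_pos: [0.6025, -0.1222, 0.0961]
eef_rot: [0.707, 0.008, 0.707, -0.008]
force: [0.2, -0.3, -2.2]
finger_gap: 0.013
```

{"api": "play_rows", "payload": {
  "deltas": [
    [[1, 0, 0.003, 0, 0, 0, 0], [1, 0, 0.003, 0, 0, 0, 0], [1, 0, 0.003, 0, 0, 0, 0], [1, 0, 0, 0, 0, 0, 0]]
  ]
}}

```text
time_s: 7.8
ee_pos: [0.6025, -0.1131, 0.0961]
eef_rot: [0.707, 0.008, 0.707, -0.008]
force: [-0.6, 1.9, -2.4]
finger_gap: 0.0128
```

```bash
python3 - <<'E'
from fit import *
p=snap('side','s6');q=snap('top','t6')
s=ctrl.state();print(s['ee_pos'],s['eef_rot'],s['time_s'],s['force'],s['torque'])
def c(p,x,y,w,h,k): return cv2.resize(p['color'][y:y+h,x:x+w,::-1],None,fx=k,fy=k,interpolation=cv2.INTER_CUBIC)
cv2.imwrite('pics/c11.png',np.hstack([c(p,265,150,40,45,10),c(q,215,140,40,45,10)]))
E
```

```text
[ 0.6025 -0.1134  0.0961] [ 0.707   0.0083  0.7071 -0.0081] 7.9 [-0.5064  0.2955 -2.8154] [-0.0746  0.1037  0.0447]
```

View pics/c11.png

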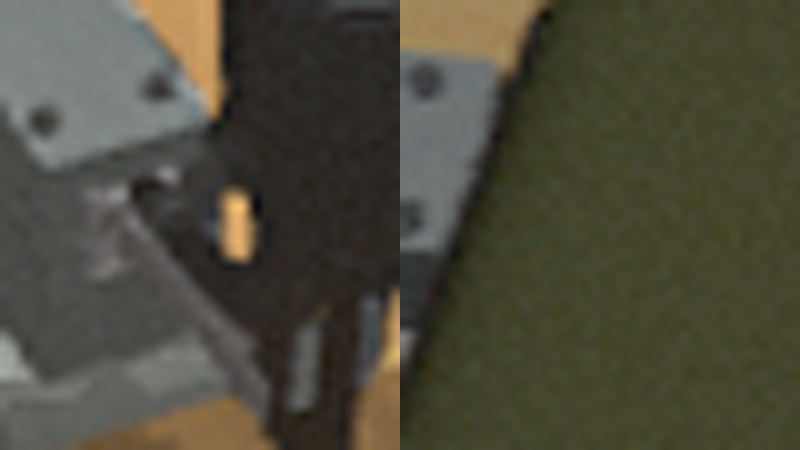

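{"api": "play_rows", "payload": {
  "deltas": [
    [[1, 0, 0.003, 0, 0, 0, 0], [1, 0, 0.003, 0, 0, 0, 0], [1, 0, 0.003, 0, 0, 0, 0], [1, 0.0003, 0.003, 0, 0, 0, 0]]
  ]
}}

```text
time_s: 8.3
ee_pos: [0.6028, -0.1014, 0.0961]
eef_rot: [0.707, 0.008, 0.707, -0.008]
force: [-1.5, -0.2, -2.2]
finger_gap: 0.0131
```

{"api": "play_rows", "payload": {
  "deltas": [
    [[1, 0, 0.003, 0, 0, 0, 0], [1, 0, 0.003, 0, 0, 0, 0], [1, 0, 0.003, 0, 0, 0, 0], [1, 0.0003, 0.003, 0, 0, 0, 0]]
  ]
}}

```text
time_s: 8.7
ee_pos: [0.6031, -0.0894, 0.0961]
eef_rot: [0.707, 0.008, 0.707, -0.008]
force: [-1.0, -0.7, -3.0]
finger_gap: 0.0129
```

```bash
python3 - <<'E'
from fit import *
s=ctrl.state();print(s['ee_pos'],s['eef_rot'],s['time_s'],s['force'],s['torque'])
E
```

```text
[ 0.6031 -0.0894  0.0961] [ 0.707   0.0083  0.7071 -0.0083] 8.7 [-0.9924 -0.6639 -2.9781] [-0.2742  0.2093  0.0251]
```

{"api": "play_rows", "payload": {
  "deltas": [
    [[1, 0, 0.003, 0, 0, 0, 0], [1, 0.0003, 0.003, 0, 0, 0, 0], [1, 0, 0.003, 0, 0, 0, 0], [1, 0, 0.003, 0, 0, 0, 0]]
  ]
}}

```text
time_s: 9.1
ee_pos: [0.6034, -0.0775, 0.096]
eef_rot: [0.707, 0.008, 0.707, -0.008]
force: [-0.1, -1.3, -2.3]
finger_gap: 0.0129
```

{"api": "play_rows", "payload": {
  "deltas": [
    [[1, 0, 0.002, 0, 0, 0, 0], [1, 0, 0.002, 0, 0, 0, 0]]
  ]
}}

```text
time_s: 9.3
ee_pos: [0.6034, -0.0738, 0.0961]
eef_rot: [0.707, 0.008, 0.707, -0.009]
force: [-1.3, -1.9, -2.5]
finger_gap: 0.013
```

{"api": "play_rows", "payload": {
  "deltas": [
    [[1, 0, 0.002, 0, 0, 0, 0], [1, 0, 0.002, 0, 0, 0, 0]]
  ]
}}

```text
time_s: 9.5
ee_pos: [0.6034, -0.0701, 0.0961]
eef_rot: [0.707, 0.008, 0.707, -0.009]
force: [-0.4, -3.0, -3.0]
finger_gap: 0.0127
```

{"api": "play_rows", "payload": {
  "deltas": [
    [[1, 0, 0.002, 0, 0, 0, 0], [1, 0, 0.002, 0, 0, 0, 0]]
  ]
}}

```text
time_s: 9.7
ee_pos: [0.6034, -0.0665, 0.0961]
eef_rot: [0.707, 0.008, 0.707, -0.009]
force: [-1.7, -6.9, -2.6]
finger_gap: 0.0125
```

{"api": "play_rows", "payload": {
  "deltas": [
    [[1, 0, 0.001, 0, 0, 0, 0]]
  ]
}}

```text
time_s: 9.8
ee_pos: [0.6033, -0.0657, 0.096]
eef_rot: [0.707, 0.008, 0.707, -0.009]
force: [-0.9, -5.6, -3.4]
finger_gap: 0.0128
```

{"api": "play_rows", "payload": {
  "deltas": [
    [[1, 0, 0.001, 0, 0, 0, 0]]
  ]
}}

```text
time_s: 9.9
ee_pos: [0.6034, -0.065, 0.096]
eef_rot: [0.707, 0.008, 0.707, -0.01]
force: [-0.9, -6.9, -3.3]
finger_gap: 0.0129
```

{"api": "play_rows", "payload": {
  "deltas": [
    [[1, 0, 0.001, 0, 0, 0, 0]]
  ]
}}

```text
time_s: 10.0
ee_pos: [0.6034, -0.0642, 0.096]
eef_rot: [0.707, 0.007, 0.707, -0.01]
force: [-1.1, -7.3, -4.0]
finger_gap: 0.013
```

{"api": "play_rows", "payload": {
  "deltas": [
    [[1, 0, 0.001, 0, 0, 0, 0]]
  ]
}}

```text
time_s: 10.1
ee_pos: [0.6034, -0.0636, 0.096]
eef_rot: [0.707, 0.007, 0.707, -0.01]
force: [-1.3, -7.9, -4.0]
finger_gap: 0.0132
```

{"api": "play_rows", "payload": {
  "deltas": [
    [[1, 0, 0.001, 0, 0, 0, 0]]
  ]
}}

```text
time_s: 10.2
ee_pos: [0.6033, -0.0628, 0.0959]
eef_rot: [0.707, 0.007, 0.707, -0.01]
force: [-1.1, -8.6, -4.2]
finger_gap: 0.0129
```

{"api": "play_rows", "payload": {
  "deltas": [
    [[1, 0, 0.001, 0, 0, 0, 0], [1, 0, 0.001, 0, 0, 0, 0]]
  ]
}}

```text
time_s: 10.4
ee_pos: [0.6033, -0.0613, 0.0959]
eef_rot: [0.707, 0.007, 0.707, -0.011]
force: [-2.0, -10.4, -5.0]
finger_gap: 0.0133
```

{"api": "play_rows", "payload": {
  "deltas": [
    [[1, 0, 0.001, 0, 0, 0, 0], [1, 0, 0.001, 0, 0, 0, 0]]
  ]
}}

```text
time_s: 10.6
ee_pos: [0.6032, -0.0599, 0.0958]
eef_rot: [0.707, 0.007, 0.707, -0.011]
force: [-1.4, -10.7, -5.4]
finger_gap: 0.0127
```

```bash
python3 - <<'E'
from fit import *
p=snap('side','s7');w=snap('wrist','w7')
s=ctrl.state();print(s['ee_pos'],s['eef_rot'],s['time_s'],s['force'],s['torque'])
def c(p,x,y,w,h,k): return cv2.resize(p['color'][y:y+h,x:x+w,::-1],None,fx=k,fy=k,interpolation=cv2.INTER_CUBIC)
cv2.imwrite('pics/c12.png',c(w,150,0,212,300,2))
w=load('w7')
def fitw(t):
    w=load(t);e=edges(w,list(range(90,190,5)),244,262);return e
E
```

```text
[ 0.6033 -0.0597  0.0958] [ 0.7068  0.0068  0.7072 -0.0111] 10.7 [ -1.1495 -10.3511  -4.5236] [-2.3158  0.0623  0.0582]
```

View pics/c12.png

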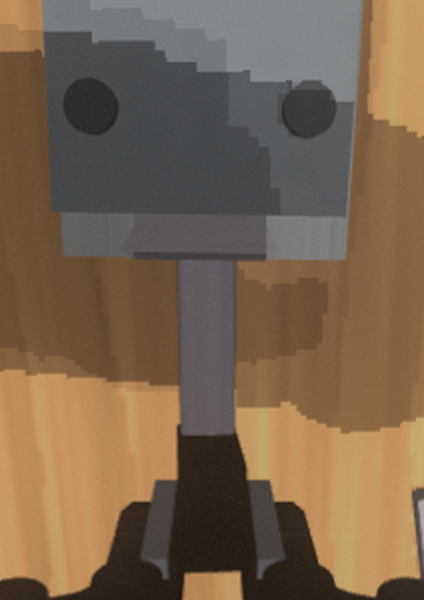

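```bash
python3 - <<'E'
from fit import *
w=load('w7');C=lambda x,y:(150+x/2-.25,y/2-.25)
print('lip',atz(w,*C(135,258),.0945),atz(w,*C(267,259),.0945),'boxfront',atz(w,*C(52,211),.111),atz(w,*C(347,217),.111))
f=atz(w,*C(207,436),.088);print('shank root',f,'tip y',f[1]+.124)
f=load('w4');a=atz(f,254,217,.0888);print('w4 root',a,'rel tcp',a[1]+.1883)
E
```

```text
lip [ 0.5874 -0.0013  0.0945] [ 0.618  -0.0023  0.0945] boxfront [0.573  0.0105 0.111 ] [0.633  0.0078 0.111 ]
shank root [ 0.6028 -0.0485  0.088 ] tip y 0.07552045379420995
w4 root [ 0.5969 -0.1762  0.0888] rel tcp 0.01206133529146694
```

{"api": "play_rows", "payload": {
  "deltas": [
    [[1, 0, 0.001, -0.0003, 0, 0, 0], [1, 0, 0.001, -0.0003, 0, 0, 0]]
  ]
}}

```text
time_s: 10.9
ee_pos: [0.6033, -0.0568, 0.0952]
eef_rot: [0.707, 0.007, 0.707, -0.01]
force: [-0.3, -7.0, -4.9]
finger_gap: 0.0132
```

{"api": "play_rows", "payload": {
  "deltas": [
    [[1, 0, 0.001, 0, 0, 0, 0], [1, 0, 0.001, 0, 0, 0, 0]]
  ]
}}

```text
time_s: 11.1
ee_pos: [0.6033, -0.055, 0.0952]
eef_rot: [0.707, 0.007, 0.707, -0.011]
force: [-0.6, -8.8, -6.0]
finger_gap: 0.0134
```

{"api": "play_rows", "payload": {
  "deltas": [
    [[1, 0, 0.001, 0, 0, 0, 0], [1, 0, 0.001, 0, 0, 0, 0]]
  ]
}}

```text
time_s: 11.3
ee_pos: [0.6032, -0.0535, 0.0951]
eef_rot: [0.707, 0.007, 0.707, -0.011]
force: [-1.1, -9.9, -4.3]
finger_gap: 0.0132
```

{"api": "play_rows", "payload": {
  "deltas": [
    [[1, 0, 0, -0.0005, 0.6, 0, 0], [1, 0, 0, 0, 0, 0, 0]]
  ]
}}

```text
time_s: 11.5
ee_pos: [0.6033, -0.0517, 0.0946]
eef_rot: [0.707, 0.012, 0.707, -0.006]
force: [-1.1, -5.7, -4.5]
finger_gap: 0.013
```

{"api": "play_rows", "payload": {
  "deltas": [
    [[1, 0, 0.001, 0, 0, 0, 0], [1, 0, 0.001, 0, 0, 0, 0]]
  ]
}}

```text
time_s: 11.7
ee_pos: [0.6033, -0.0501, 0.0946]
eef_rot: [0.707, 0.011, 0.707, -0.006]
force: [-1.0, -7.4, -4.6]
finger_gap: 0.0129
```

```bash
python3 - <<'E'
from fit import *
s=ctrl.state();print(s['ee_pos'],s['eef_rot'],s['time_s'],s['force'],s['torque'])
E
```

```text
[ 0.6033 -0.0501  0.0946] [ 0.7068  0.0113  0.7073 -0.0061] 11.7 [-0.9794 -7.3917 -4.6159] [-1.6914  0.0373  0.0281]
```

{"api": "play_rows", "payload": {
  "deltas": [
    [[1, 0, 0.001, -0.0003, 0, 0, 0], [1, 0, 0.001, 0, 0, 0, 0], [1, 0, 0.001, 0, 0, 0, 0]]
  ]
}}

```text
time_s: 12.0
ee_pos: [0.6033, -0.0468, 0.0944]
eef_rot: [0.707, 0.011, 0.707, -0.006]
force: [-0.6, -6.5, -5.7]
finger_gap: 0.0124
```

{"api": "play_rows", "payload": {
  "deltas": [
    [[1, 0, 0.001, 0, 0, 0, 0], [1, 0, 0.001, 0, 0, 0, 0]]
  ]
}}

```text
time_s: 12.2
ee_pos: [0.6033, -0.045, 0.0943]
eef_rot: [0.707, 0.011, 0.707, -0.006]
force: [0.2, -6.5, -6.4]
finger_gap: 0.0131
```

{"api": "play_rows", "payload": {
  "deltas": [
    [[1, 0, 0.001, 0, 0, 0, 0], [1, 0, 0.001, 0, 0, 0, 0]]
  ]
}}

```text
time_s: 12.4
ee_pos: [0.6033, -0.0432, 0.0942]
eef_rot: [0.707, 0.011, 0.707, -0.006]
force: [-0.6, -7.1, -5.4]
finger_gap: 0.0131
```

{"api": "play_rows", "payload": {
  "deltas": [
    [[1, 0, 0.001, -0.0004, 0, 0, 0], [1, 0, 0.001, 0, 0, 0, 0]]
  ]
}}

```text
time_s: 12.6
ee_pos: [0.6034, -0.0403, 0.0939]
eef_rot: [0.707, 0.012, 0.707, -0.005]
force: [-0.5, -6.4, -4.9]
finger_gap: 0.0129
```

{"api": "play_rows", "payload": {
  "deltas": [
    [[1, 0, 0.001, 0, 0, 0, 0], [1, 0, 0.001, 0, 0, 0, 0]]
  ]
}}

```text
time_s: 12.8
ee_pos: [0.6033, -0.0387, 0.0939]
eef_rot: [0.707, 0.011, 0.707, -0.006]
force: [-0.6, -6.7, -5.7]
finger_gap: 0.0133
```

{"api": "play_rows", "payload": {
  "deltas": [
    [[1, 0, 0.001, 0, 0, 0, 0], [1, 0, 0.001, 0, 0, 0, 0]]
  ]
}}

```text
time_s: 13.0
ee_pos: [0.6033, -0.0369, 0.0938]
eef_rot: [0.707, 0.011, 0.707, -0.006]
force: [0.1, -6.7, -6.8]
finger_gap: 0.0127
```

```bash
python3 - <<'E'
from fit import *
w=snap('wrist','w8')
s=ctrl.state();print(s['ee_pos'],s['eef_rot'],s['time_s'],s['force'],s['torque'])
def c(p,x,y,w,h,k): return cv2.resize(p['color'][y:y+h,x:x+w,::-1],None,fx=k,fy=k,interpolation=cv2.INTER_CUBIC)
cv2.imwrite('pics/c13.png',c(w,150,0,212,300,2))
E
```

```text
[ 0.6033 -0.0366  0.0938] [ 0.7068  0.0115  0.7073 -0.0057] 13.05 [ 0.2116 -6.6323 -6.6372] [-1.4891 -0.0515  0.004 ]
```

View pics/c13.png

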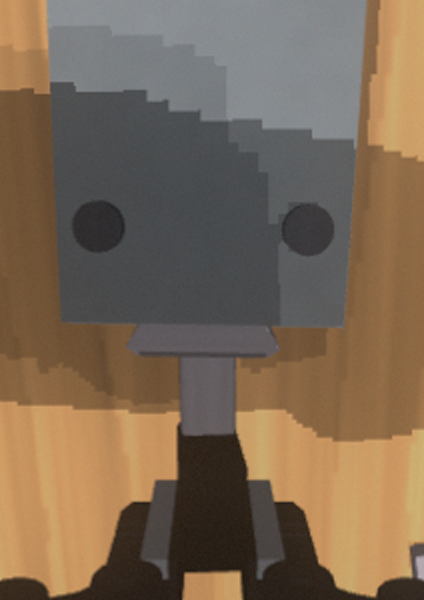

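{"api": "play_rows", "payload": {
  "deltas": [
    [[1, 0, 0.001, 0, 0, 0, 0], [1, 0, 0.001, 0, 0, 0, 0]]
  ]
}}

```text
time_s: 13.25
ee_pos: [0.6033, -0.0361, 0.0938]
eef_rot: [0.707, 0.011, 0.707, -0.007]
force: [-1.4, -10.0, -6.0]
finger_gap: 0.0129
```

{"api": "play_rows", "payload": {
  "deltas": [
    [[1, 0, 0.001, 0, 0, 0, 0], [1, 0, 0.001, 0, 0, 0, 0]]
  ]
}}

```text
time_s: 13.45
ee_pos: [0.6033, -0.0352, 0.0938]
eef_rot: [0.707, 0.01, 0.707, -0.008]
force: [0.5, -12.2, -5.9]
finger_gap: 0.0127
```

{"api": "play_rows", "payload": {
  "deltas": [
    [[1, 0, 0.001, 0, 0, 0, 0], [1, 0, 0.001, 0, 0, 0, 0]]
  ]
}}

```text
time_s: 13.65
ee_pos: [0.6032, -0.0335, 0.0937]
eef_rot: [0.707, 0.01, 0.707, -0.008]
force: [0.9, -12.6, -7.2]
finger_gap: 0.0132
```

The push force rose about 5 N near y = -0.036, which matches meeting the catch. I'll push on to its stop.

{"api": "play_rows", "payload": {
  "deltas": [
    [[1, 0, 0.001, -0.0003, 0, 0, 0], [1, 0, 0.001, 0, 0, 0, 0]]
  ]
}}

```text
time_s: 13.85
ee_pos: [0.6033, -0.0311, 0.0936]
eef_rot: [0.707, 0.01, 0.707, -0.008]
force: [-0.6, -11.7, -5.7]
finger_gap: 0.0131
```

{"api": "play_rows", "payload": {
  "deltas": [
    [[1, 0, 0.001, 0, 0, 0, 0], [1, 0, 0.001, 0, 0, 0, 0]]
  ]
}}

```text
time_s: 14.05
ee_pos: [0.6033, -0.03, 0.0936]
eef_rot: [0.707, 0.01, 0.707, -0.009]
force: [-1.2, -16.3, -5.7]
finger_gap: 0.0129
```

{"api": "play_rows", "payload": {
  "deltas": [
    [[1, 0, 0.001, 0, 0, 0, 0], [1, 0, 0.001, 0, 0, 0, 0]]
  ]
}}

```text
time_s: 14.25
ee_pos: [0.6032, -0.03, 0.0936]
eef_rot: [0.707, 0.009, 0.707, -0.011]
force: [-0.3, -20.9, -5.9]
finger_gap: 0.0131
```

{"api": "play_rows", "payload": {
  "deltas": [
    [[1, 0, 0.001, 0, 0, 0, 0], [1, 0, 0.001, 0, 0, 0, 0]]
  ]
}}

```text
time_s: 14.45
ee_pos: [0.6032, -0.0299, 0.0936]
eef_rot: [0.707, 0.008, 0.707, -0.012]
force: [-1.0, -25.1, -5.9]
finger_gap: 0.013
```

{"api": "play_rows", "payload": {
  "deltas": [
    [[1, 0, -0.002, 0, 0, 0, 0], [1, 0, -0.002, 0, 0, 0, 0], [1, 0, -0.002, 0, 0, 0, 0], [1, 0, 0, 0, 0, 0, 0]]
  ]
}}

```text
time_s: 14.85
ee_pos: [0.6033, -0.0301, 0.0935]
eef_rot: [0.707, 0.011, 0.707, -0.007]
force: [-0.1, -7.8, -4.8]
finger_gap: 0.013
```

```bash
python3 - <<'E'
from fit import *
w=snap('wrist','w9')
s=ctrl.state();print(s['ee_pos'],s['eef_rot'],s['time_s'],s['force'],s['torque'])
def c(p,x,y,w,h,k): return cv2.resize(p['color'][y:y+h,x:x+w,::-1],None,fx=k,fy=k,interpolation=cv2.INTER_CUBIC)
cv2.imwrite('pics/c14.png',c(w,150,0,212,300,2))
E
```

```text
[ 0.6033 -0.0301  0.0935] [ 0.7068  0.0111  0.7073 -0.0068] 14.9 [-0.2046 -9.2163 -6.3255] [-2.0823 -0.0149 -0.0408]
```

View pics/c14.png

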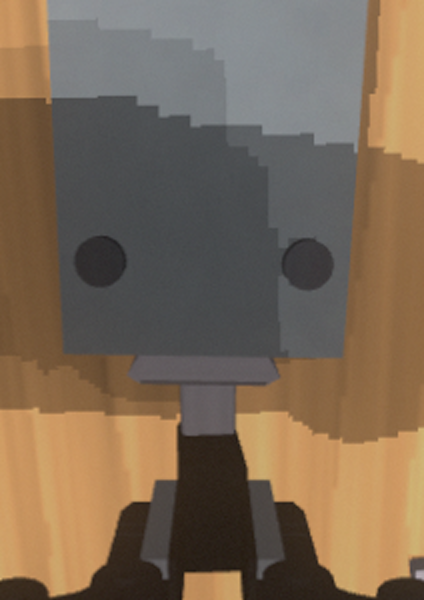

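{"api": "play_rows", "payload": {
  "deltas": [
    [[1, 0, -0.0025, 0, 0, 0, 0], [0, 0, 0, 0, 0, 0, 0], [0, 0, 0, 0, 0, 0, 0], [0, 0, 0, 0, 0, 0, 0], [0, 0, 0, 0, 0, 0, 0], [0, 0, 0, 0, 0, 0, 0]]
  ]
}}

```text
time_s: 15.5
ee_pos: [0.6038, -0.0297, 0.0944]
eef_rot: [0.707, 0.012, 0.707, -0.004]
force: [0.4, -0.3, -0.4]
finger_gap: 0.043
```

{"api": "play_rows", "payload": {
  "deltas": [
    [[0, 0, 0, 0.005, 0, 0, 0], [0, 0, 0, 0.02, 0, 0, 0], [0, 0, 0, 0.03, 0, 0, 0], [0, 0, -0.01, 0.03, 0, 0, 0], [0, 0, -0.03, 0.03, 0, 0, 0], [0, 0, -0.04, 0.02, 0, 0, 0], [0, 0, -0.04, 0, 0, 0, 0], [0, 0, 0, 0, 0, 0, 0], [0, 0, 0, 0, 0, 0, 0]]
  ]
}}

```text
time_s: 16.4
ee_pos: [0.6033, -0.1509, 0.2292]
eef_rot: [0.707, 0.013, 0.707, -0.005]
force: [0.7, 0.1, 0.4]
finger_gap: 0.0424
```

```bash
python3 - <<'E'
from fit import *
w=snap('wrist','w10');p=snap('side','s10');t=snap('top','t10')
s=ctrl.state();print(s['ee_pos'],s['time_s'],s['force'],s['finger_gap'])
def c(p,x,y,w,h,k): return cv2.resize(p['color'][y:y+h,x:x+w,::-1],(w*k,h*k),interpolation=cv2.INTER_CUBIC)
cv2.imwrite('pics/c15.png',np.hstack([c(p,245,130,80,80,5),c(w,200,0,80,80,5)]))
E
```

```text
[ 0.6032 -0.149   0.2287] 16.55 [ 0.0018 -0.2054 -0.1599] 0.042719271398098196
```

View pics/c15.png

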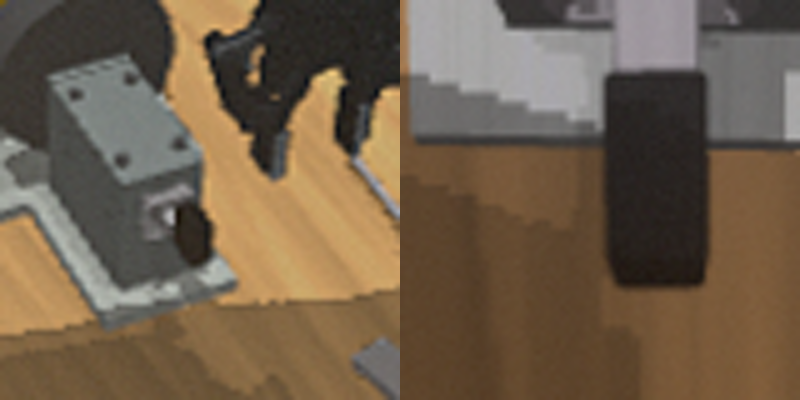

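View pics/w10.png

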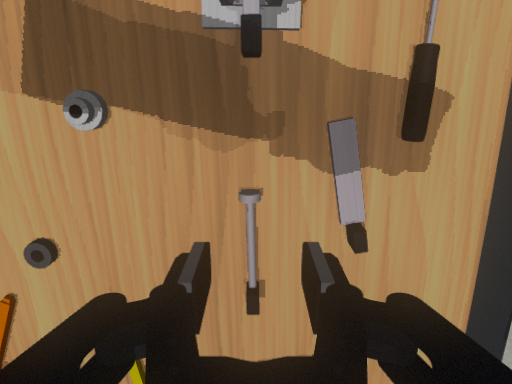

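```bash
python3 - <<'E'
from fit import *
w=load('w10');r=atz(w,200+657/5-.4,285/5-.4,.073);f=atz(w,200+656/5-.4,73/5-.4,.107);f2=atz(w,200+656/5-.4,73/5-.4,.087);print('rear(z.107 / .073)',atz(w,331,265/5-.4,.107),r,'front',f,f2)
s=load('s10');print(ctrl.state()['force'],ctrl.state()['time_s'])
print(ctrl.finish_job())
E
```

```text
rear(z.107 / .073) [ 0.6649 -0.0476  0.107 ] [ 0.6723 -0.0472  0.073 ] front [ 0.6639 -0.0203  0.107 ] [ 0.6681 -0.0162  0.087 ]
[ 0.0018 -0.2054 -0.1599] 16.55
the job is handed in; nothing more can be done
None
```

The lock bar is in the slot with the catch pressed, and I handed the job in at about 16.6 s. No verdict is reported, so this rests on my own measurements.

- **Picking it up:** I took the square lock bar by its grip block with a 60 N squeeze. I picked it out from the disc-ended round bar, the wide bar and the yellow and orange look-alikes in an enlarged crop.
- **Pushing it in:** Slot friction rose to about 10 N on the way. I eased it with small height and tilt corrections.
- **The catch:** The force stepped up by about 5 N with the tip roughly 91 mm past the mouth. The bar then moved about 6 mm more and stopped hard. The highest push I read was 25 N, against the 60 N limit.
- **Letting go:** I eased off the push, opened the fingers and backed the arm clear.

**Last checks:**
- The block did not shift in the jaws during the push.
- After release, the pictures show the bar still in the slot, with the block's front about 16–20 mm before the y = 0 line (box face at y ≈ 9 mm). That puts the tip about 96 mm past the mouth.
- The force on the tool was close to zero.
- The last wrist view showed the round bar, wide bar, coupling, collar and screwdriver apparently undisturbed, but I did not measure them. I did not look at the meter or spanner again after lifting the bar.

**Disagreements and gaps:**
- Heights triangulated from the side and top pictures on the lock box came out 4–12 mm above the given values. I used the wrist-camera fit and the given slot height instead.
- The sideways position in the final check used a wrong pixel column and is not valid. Only its depth reading counts.
- The catch's joint value could not be read directly. I inferred it from force and travel.

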